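# Build a display stand and stand the fallen handheld radio on it

## Task

Set up the showpiece for the radio stall: lay the wooden disc flat in the middle of the dark round plate, lay the green rubber disc centred on top of the wooden one, then pick up the handheld radio that is lying on its back and stand it upright, antenna up, in the middle of the green disc. Leave the mug, the wire reel, the spray can and the screwdriver where they are.

Things in the scene. Friction and masses are not known exactly. Their poses are not given: they have to be found in the camera images.
- plate: Dark steel round display plate, fixed to the table, diameter 150 mm, 10 mm thick, flat top with a thin white ring (75 mm across) painted round its centre. Origin: centre of its underside on the table; z up; its top is 10 mm above the origin.
- riser: Brown wooden disc (riser), loose, diameter 66 mm, 22 mm thick, about 90 g, lying flat on the table. Origin: centre of its underside; z up along its axis.
- pad: Green firm rubber disc (non-slip pad), loose, diameter 66 mm, 16 mm thick, about 70 g, lying flat on the table. Origin: centre of its underside; z up along its axis.
- handheld: Black handheld radio, loose, about 280 g: box 112 mm tall (z), 54 wide (y), 36 deep (x). On its top a 12 mm thick stub antenna at y = +15 mm, up to z = 166 mm, and a 12 mm tall knob at y = -14 mm. Keypad on the +x face. Origin: centre of its flat foot; z from foot to antenna. Starts lying on its back (+x up, origin 18 mm above the table), antenna pointing away to the robot's left (about +y).
- mug: Blue ceramic mug standing on the table, 80 mm diameter, 90 mm high, handle at +y. Origin: centre of its underside. Bystander.
- reel: Red reel with copper wire, standing on its flange, 64 mm diameter, 45 mm high. Origin: centre of its underside. Bystander.
- spray: Yellow spray can standing on the table, 54 mm diameter, 160 mm high. Origin: centre of its underside. Bystander.
- screwdriver: Orange-handled screwdriver, 190 mm long, lying on the table along its x. Origin: under its middle. Bystander.
There are look-alikes about, which are no part of the job. What is shaped like the handheld but red is not meant.

How it is judged:
By the outcome, as a careful person would: the job done as asked, in the order asked, and still so for the second after the job is handed in, with the robot touching nothing.
It also fails if it takes over 72 s, if anything falls off the work surface, if the arm or the gripper's body presses on something with over 40 N, if the wrist force passes 120 N, or if a joint passes its speed limit or range.

## Robot

A 6-joint arm with a two-finger parallel gripper is mounted at the origin on the work surface. World frame = base frame: x ahead of the robot, y to its left, z up, the work surface at z = 0. Lengths are in mm, angles in degrees, forces in N, time in s.
With the tool pointing down it reaches from about 350 to 850 mm from the base axis. Payload 8.1 kg.
Tool frame: the origin (TCP) lies midway between the tips of the shut fingers; the grasp point (between the pads) lies 19 mm behind it; z points along the fingers, y is the line along which they close (so a half turn about z gives the same grasp; the last joint's range is limited). The gripper opens to 85 mm and grips with 20 to 120 N. Pads are 22 mm wide; open, the fingers measure 114 mm over their backs; the gripper's body (76 mm by 85 mm) begins 54 mm behind the grasp point. The pads swing forward as they close: fully open they stand 13 mm farther back than shut.
Start: joints at [-70.268, 7.471, 85.268, -0, 87.261, -4.893], TCP at [250.033, -545.425, 231.292] pointing down, gripper open.
Joint ranges: [-169.43, 169.43], [-51.17, 129.36], [1.28, 143.12], [-76.62, 256.62], [0, 156.53], [-152.29, 152.29]. Speed limits (degrees/s): [136.94, 136.94, 159.86, 180, 180, 180].

## Interface

Orientations are given as [roll, pitch, yaw] about the fixed x, y, z axes, in that order (R = Rz(yaw) Ry(pitch) Rx(roll)).
In Python, from bench import sensors, optics, r gives the robot as it stands.
- The arm moves only by the tool apply_moves, never from a script. Its argument "targets" is a list of rows, each a list of 7 numbers: the shift along the tool's x, y, z in mm, then the turn, a rotation vector about the tool's x, y, z in rad, then the closure, from 0 (fully open) to 1 (shut). In form: [[x, y, z, wx, wy, wz, claw], ...]. A call has 1 to 20 rows; each row shifts and turns the commanded pose from where the row before left it, along the tool's axes as they then stand; what a row does not reach is not made up. A row lasts 1/8 s, in which the tool goes at most 62.5 mm and 10.7 degrees, less where a joint would pass 70% of its speed; a pose out of reach is approached as far as the arm can. A call is refused whole if a number of a shift passes 62.5 or a number of a turn 0.188, either way. A call with a gripper value outside its range is refused whole. The fingers move at their own pace and stop on an object; "force" is the grip in N (left out, the last holds). Time passes only in rows, so rows that do not move let the fingers close. It gives the time, the measured TCP pose, the force, the opening and the grip force at its end, in the units of the state.
- sensors.sense(): the state, without advancing time (a new reading comes with each control period).
- optics.snapshot(name): name is "scene" or "side" or "wrist"; returns the picture (384x512x3 uint8, red, green, blue); there is no depth.
- optics.get_calibration(name): a dict with "camera_matrix" (3x3 intrinsics, pixels), "dist_coeffs" ([k1, k2, p1, p2, k3] as OpenCV has them; the pictures are not rectified), "pose" (4x4, takes a point from camera to world coordinates). Camera axes: x right, y down, z forward; pixel columns grow to the right and rows downward; lengths in mm; the calibration is good to about 2 mm. A picture is of the moment at which its call begins: read the wrist's pose just before it. get_calibration takes no time and is no camera call; for the wrist camera it gives the pose at the moment of the call.
- r.hand_in(): hands the job in; it is judged then, once.
The state is a dict: "time": time; "joint_pos": joint angles; "qd": joint speeds; "joint_efforts": joint torques, N m; "tool_pos": TCP position; "tcp_rot": TCP orientation; "ft_force": force on the tool from outside, world axes, zero at the start; "wrist_torque": the same for the moment, N m; "finger_gap": finger opening in mm; "grip_force": force on a finger pad.
Only numpy, scipy, OpenCV 4.12 (cv2) and the standard library are available. Lean on these libraries where they do the work, as an engineer would, in place of code of your own. Each camera call takes 0.05 s, during which the arm holds its last target. There are 200 camera calls.

## Working session

There is one attempt and no reset: what is moved stays moved. The work goes in short steps, Python scripts to look and compute and a tool call to move; the robot and the scene stay as the last step left them, time stands still between calls to the robot, and variables do not carry over. Pictures are saved under pics/ and viewed, at most 10 in all, crops included, and the job is handed in when it is done.

Besides the shell and the picture viewer there is one more tool, called after "Emit:" by a JSON object that holds its "op" and its "data". apply_moves: Moves the arm, as the interface text tells. Its arguments: {"type":"object","properties":{"targets":{"type":"array"},"force":{"type":"number"}},"required":["targets"]}

```bash
mkdir -p pics; ls; python3 - <<'E'
from bench import sensors, optics, r
import cv2
for n in ("scene","side"):
    im=optics.snapshot(n)
    cv2.imwrite(f"pics/{n}0.png",cv2.resize(im[:,:,::-1],(800,600),interpolation=cv2.INTER_CUBIC))
    c=optics.get_calibration(n);print(n,c)
s=sensors.sense();print(s)
E
```

```text
pics
scene {'camera_matrix': array([[381.20555945,   0.        , 247.68408439],
       [  0.        , 381.20555945, 185.91420156],
       [  0.        ,   0.        ,   1.        ]]), 'dist_coeffs': array([-0.10504073,  0.        ,  0.        ,  0.        ,  0.        ]), 'pose': array([[ 8.26325159e-01,  4.86175082e-01, -2.84289504e-01,
         8.37379973e+02],
       [ 5.63181892e-01, -7.16526154e-01,  4.11602269e-01,
        -5.00097116e+02],
       [-3.59009827e-03, -5.00224011e-01, -8.65888590e-01,
         9.54727546e+02],
       [ 0.00000000e+00,  0.00000000e+00,  0.00000000e+00,
         1.00000000e+00]])}
side {'camera_matrix': array([[397.27494449,   0.        , 254.38613488],
       [  0.        , 397.27494449, 197.2132605 ],
       [  0.        ,   0.        ,   1.        ]]), 'dist_coeffs': array([-0.07393085,  0.        ,  0.        ,  0.        ,  0.        ]), 'pose': array([[-9.95541784e-01, -7.71932968e-02,  5.42010225e-02,
         4.72002897e+02],
       [-9.34521288e-02,  7.29403879e-01, -6.77670038e-01,
         7.74094905e+02],
       [ 1.27771483e-02, -6.79714040e-01, -7.33365917e-01,
         9.61731777e+02],
       [ 0.00000000e+00,  0.00000000e+00,  0.00000000e+00,
         1.00000000e+00]])}
{'time': 0.1, 'joint_pos': array([-7.02669332e+01,  7.50948438e+00,  8.53223061e+01,  8.29466188e-04,
        8.72620661e+01, -4.89368241e+00]), 'qd': array([-0.1321261 , -0.12688234, -0.1359269 ,  0.04410418,  0.07318311,
       -0.0403532 ]), 'joint_efforts': array([ 2.03507043e-03, -5.70952249e+01, -5.01939833e+01, -8.35747983e-05,
        8.12777871e-03, -5.26737779e-05]), 'tool_pos': array([ 249.87693825, -544.95510334,  230.36988369]), 'tcp_rot': array([-1.79906556e+02, -8.83205747e-03,  2.46267018e+01]), 'ft_force': array([-0.56838128,  0.05353377,  0.20140097]), 'wrist_torque': array([ 0.02992833, -0.01815555,  0.0319418 ]), 'grip_force': 0.0, 'finger_gap': 85.49501736831216}
```

View pics/scene0.png

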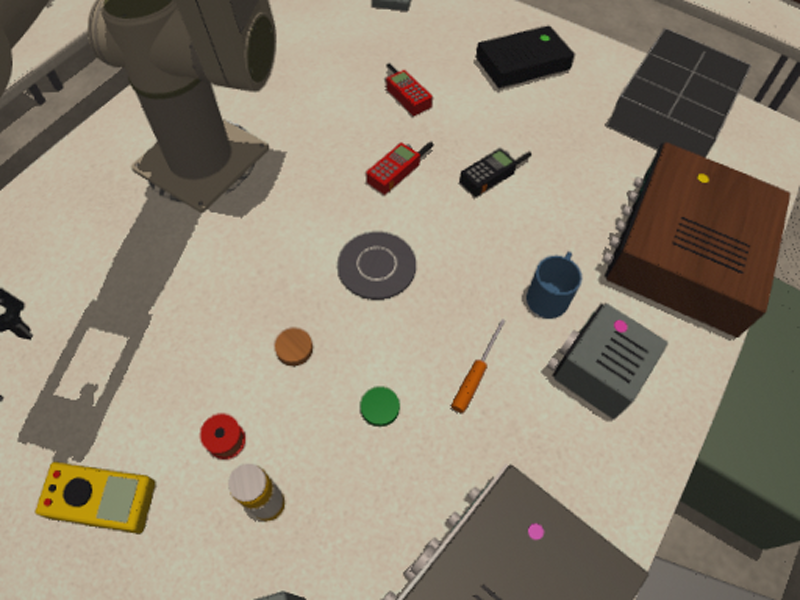

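View pics/side0.png

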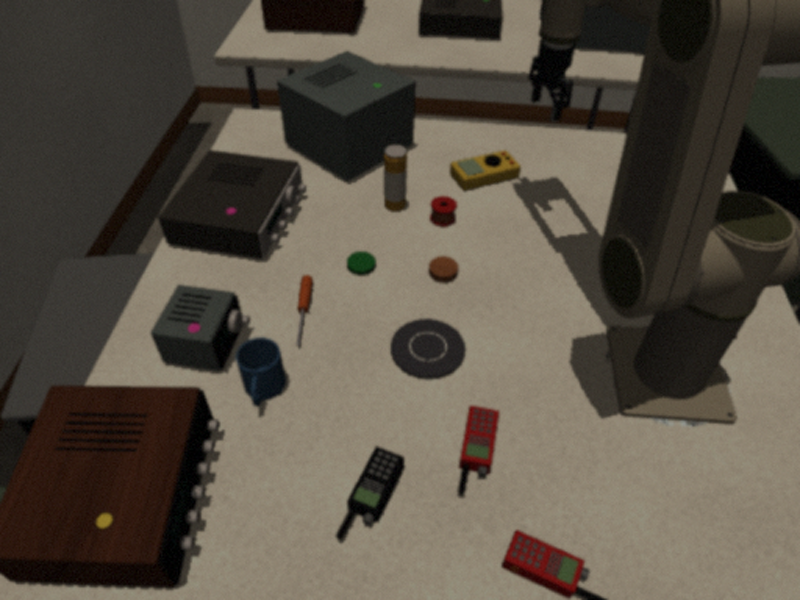

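The scene view shows the plate at (377,264), the wooden disc at (293,346), the green disc at (380,406) and the black handheld at (488,172) with its antenna tip at (530,155). In the side view they are at (428,347), (444,268), (361,262) and (377,484), with the tip at (341,535). The red radios are decoys.

```bash
cat > h.py <<'E'
import numpy as np, cv2
from bench import sensors, optics, r
def ray(c,p):
    K,d,T=c["camera_matrix"],np.array(c["dist_coeffs"]),np.array(c["pose"])
    u=cv2.undistortPoints(np.array([[p]],float),K,d)[0,0]
    return T[:3,3],T[:3,:3]@np.array([u[0],u[1],1])
def atz(c,p,z):
    o,v=ray(c,p); return o+v*(z-o[2])/v[2]
def tri(obs):
    A=np.zeros((3,3));b=np.zeros(3)
    for c,p in obs:
        o,v=ray(c,p);v=v/np.linalg.norm(v);P=np.eye(3)-np.outer(v,v);A+=P;b+=P@o
    return np.linalg.solve(A,b)
def proj(c,X):
    T=np.linalg.inv(c["pose"]);
    return cv2.projectPoints(np.array(X,float).reshape(-1,1,3),cv2.Rodrigues(T[:3,:3])[0],T[:3,3],c["camera_matrix"],np.array(c["dist_coeffs"]))[0][:,0]
E
python3 - <<'E'
from h import *
a,b=[optics.get_calibration(n) for n in("scene","side")]
k=1.5625
for n,p,q in [("plate",(376.5,264),(428,346.5)),("riser",(293.5,343),(443.5,265.5)),("pad",(380,404),(361.5,260.5)),("antip",(530,154.5),(341,534)),("hh",(488,171),(377,484)),("mug",(557,272),(259,354)),("spray",(251,482),(396,151)),("reel",(221,434),(443,203)),("redA",(394,168),(479,440)),("sdtip",(502,321),(301,344)),("sdend",(459,408),(307,278))]:
    X=tri([(a,(p[0]/k,p[1]/k)),(b,(q[0]/k,q[1]/k))]);print(n,X.round(0))
# wrist cam geometry
c=optics.get_calibration("wrist");print(c)
im1=optics.snapshot("scene");im2=optics.snapshot("side")
u=cv2.resize(im1[85:135,285:350],None,fx=6,fy=6,interpolation=cv2.INTER_CUBIC)
v=cv2.resize(im2[280:350,210:262],None,fx=6,fy=6,interpolation=cv2.INTER_CUBIC)
o=np.zeros((420,720,3),np.uint8);o[:300,:390]=u;o[:420,400:712]=v
cv2.imwrite("pics/hh.png",o[:,:,::-1])
E
```

```text
plate [474. -12.   5.]
riser [ 454. -234.   20.]
pad [ 638. -238.   13.]
antip [589. 390.  17.]
hh [540. 299.  17.]
mug [774. 106.  89.]
spray [ 586. -465.  155.]
reel [ 466. -429.   42.]
redA [373. 198.  15.]
sdtip [728.  12.   9.]
sdend [ 750. -171.   12.]
{'camera_matrix': array([[293.34507284,   0.        , 254.09824147],
       [  0.        , 293.34507284, 192.51506304],
       [  0.        ,   0.        ,   1.        ]]), 'dist_coeffs': array([-0.01219899,  0.        ,  0.        ,  0.        ,  0.        ]), 'pose': array([[ 4.18287387e-01, -8.68349705e-01, -2.66466606e-01,
         3.19813693e+02],
       [-9.08312152e-01, -4.00581979e-01, -1.20428872e-01,
        -5.13097337e+02],
       [-2.16734477e-03,  2.92408735e-01, -9.56290978e-01,
         3.72959606e+02],
       [ 0.00000000e+00,  0.00000000e+00,  0.00000000e+00,
         1.00000000e+00]])}
```

View pics/hh.png

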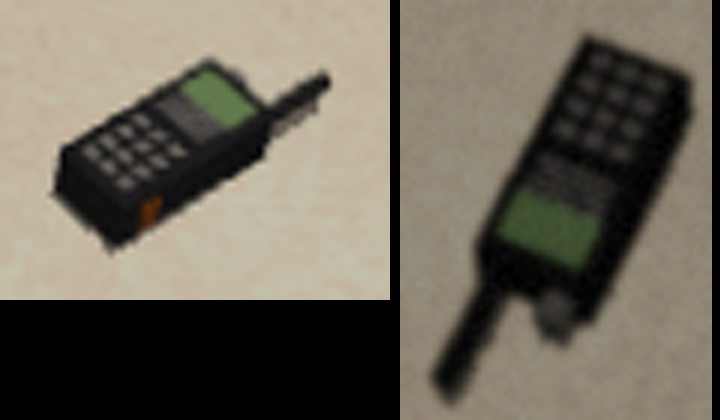

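The enlarged crops show the black handheld lying face up. Its antenna is on the +x side of the far end (crop tips at (325,78) and (445,390)). Next I go to a viewing pose above the work area.

Emit:
{"op": "apply_moves", "data": {"targets": [[0, 0, -23, 0, 0, 0.1435, 0], [0, 0, -23, 0, 0, 0.1435, 0], [0, 0, -23, 0, 0, 0.1435, 0], [29, -41.5, 0, 0, 0, 0, 0], [29, -41.5, 0, 0, 0, 0, 0], [29, -41.5, 0, 0, 0, 0, 0], [29, -41.5, 0, 0, 0, 0, 0], [29, -41.5, 0, 0, 0, 0, 0], [29, -41.5, 0, 0, 0, 0, 0], [29, -41.5, 0, 0, 0, 0, 0], [29, -41.5, 0, 0, 0, 0, 0], [29, -41.5, 0, 0, 0, 0, 0], [29, -41.5, 0, 0, 0, 0, 0], [0, 0, 0, 0, 0, 0, 0], [0, 0, 0, 0, 0, 0, 0]], "force": 40}}

```text
time: 2.08
tool_pos: [540.1, -130.7, 300.0]
tcp_rot: [180.0, 0.0, 0.0]
ft_force: [-0.3, -0.1, 0.4]
finger_gap: 85.3
grip_force: 0.0
```

```bash
cat >> h.py <<'E'
import json
def log():
    s=sensors.sense()
    open("log.jsonl","a").write(json.dumps([list(s["joint_pos"]),list(s["tool_pos"]),list(s["tcp_rot"])])+"\n")
    print("t",s["time"],"q",s["joint_pos"].round(2),"p",s["tool_pos"].round(1),"rot",s["tcp_rot"].round(2),"F",s["ft_force"].round(1),"gap",round(s["finger_gap"],1),"grip",round(s["grip_force"],1))
def wview(name,sc=1.5625,box=None):
    c=optics.get_calibration("wrist"); im=optics.snapshot("wrist")
    cv2.imwrite(f"pics/{name}_raw.png",im[:,:,::-1]); np.save(f"pics/{name}.npy",c,allow_pickle=True)
    if box: im=im[box[1]:box[3],box[0]:box[2]]
    cv2.imwrite(f"pics/{name}.png",cv2.resize(im,None,fx=sc,fy=sc,interpolation=cv2.INTER_CUBIC)[:,:,::-1]); return c
E
python3 - <<'E'
from h import *
log(); c=wview("w1")
print(proj(c,[[474,-12,10],[454,-234,22],[638,-238,16],[540,299,36]])*1.5625)
E
```

```text
t 2.075 q [-1.887e+01 -4.300e-01  8.639e+01 -3.000e-02  9.409e+01  7.113e+01] p [ 540.1 -130.7  300. ] rot [1.7999e+02 4.0000e-02 0.0000e+00] F [-0.3 -0.1  0.4] gap 85.3 grip 0.0
[[278.65034992 310.25479769]
 [503.15530972 333.86533647]
 [520.64531016 135.50236393]
 [-74.26649646 249.4974808 ]]
```

View pics/w1.png

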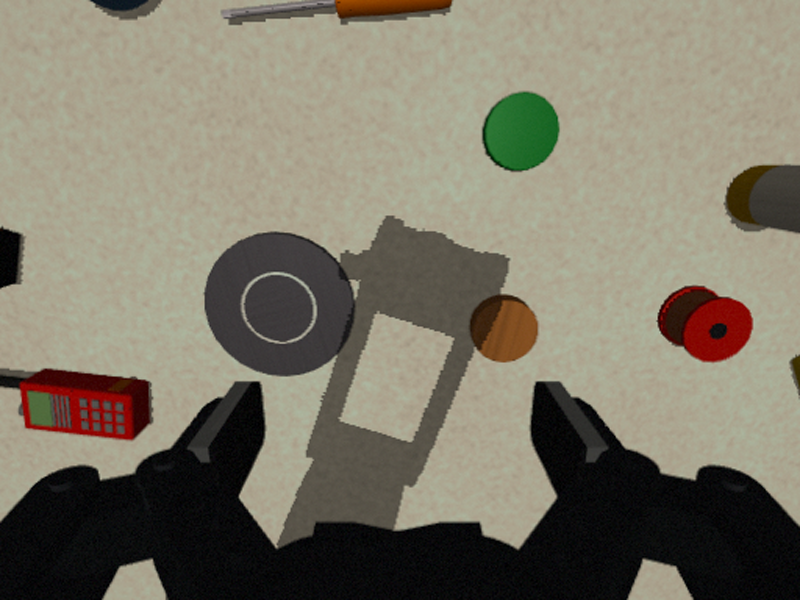

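The wrist view shows the plate's ring centre at (279,307.5), the wooden disc top at (504.5,328.5) and the green disc top at (521.5,131). The black radio is at the left edge.

```bash
python3 - <<'E'
from h import *
a,b=[optics.get_calibration(n) for n in("scene","side")]
w=np.load("pics/w1.npy",allow_pickle=True).item()
k=1.5625
for n,p,q,s,z in [("plate",(376.5,264),(428,346.5),(279.2,307.5),10),("riser",(293.5,343),(443.5,265.5),(504.5,328.5),22),("pad",(380,404),(361.5,260.5),(521.5,131),16)]:
    o=[(c,(x[0]/k,x[1]/k)) for c,x in((a,p),(b,q),(w,s))]
    print(n,tri(o).round(1),tri(o[:2]).round(1),tri(o[::2]).round(1),tri(o[1:]).round(1),"wrist at z",atz(w,o[2][1],z).round(1))
E
```

```text
plate [474.7 -11.8   4.8] [474.4 -12.1   4.7] [474.9 -10.5   2. ] [473.9 -11.8   5.3] wrist at z [476.9 -12.8  10. ]
riser [ 455.4 -234.8   19.4] [ 453.9 -233.8   20.2] [ 458.8 -234.6   24. ] [ 454.5 -237.8   15.4] wrist at z [ 459.6 -234.9   22. ]
pad [ 639.5 -238.6   13.4] [ 638.2 -238.3   12.9] [ 641.4 -238.5   16.3] [ 639.1 -239.9   12. ] wrist at z [ 641.7 -238.5   16. ]
```

Emit:
{"op": "apply_moves", "data": {"targets": [[-21, 26, 40, 0, 0, 0, 0], [-21, 26, 40, 0, 0, 0, 0], [-21, 26, 40, 0, 0, 0, 0], [-20, 26, 40, 0, 0, 0, 0], [0, 0, 0, 0, 0, 0, 0], [0, 0, 0, 0, 0, 0, 0]]}}

```text
time: 2.88
tool_pos: [457.4, -235.4, 141.3]
tcp_rot: [180.0, -0.1, -0.2]
ft_force: [0.3, 0.4, 0.5]
finger_gap: 85.3
grip_force: 0.0
```

```bash
python3 - <<'E'
from h import *
log(); c=wview("w2")
print((proj(c,[[457,-235,22],[457,-235,0]])*1.5625).round(1), (proj(c,[[457,-235,22]])).round(1))
im=cv2.imread("pics/w2_raw.png");hsv=cv2.cvtColor(im,cv2.COLOR_BGR2HSV)
m=cv2.inRange(hsv,(5,110,40),(20,255,255));cs,_=cv2.findContours(m,cv2.RETR_EXTERNAL,cv2.CHAIN_APPROX_NONE)
k=max(cs,key=cv2.contourArea);e=cv2.fitEllipse(cv2.convexHull(k));print(e,cv2.contourArea(k)); print(atz(c,e[0],22))
E
```

```text
t 2.875 q [-3.2960e+01 -2.3700e+00  1.0496e+02  2.0000e-02  7.7340e+01  5.7190e+01] p [ 457.4 -235.4  141.3] rot [ 1.7998e+02 -7.0000e-02 -1.6000e-01] F [0.3 0.4 0.5] gap 85.3 grip 0.0
[[397.9 295.9]
 [397.8 286.3]] [[254.7 189.4]]
((255.22909545898438, 187.3834991455078), (68.7905502319336, 69.90019226074219), 3.9824299812316895) 3691.5
[ 458.95281435 -235.53718465   22.        ]
```

View pics/w2.png

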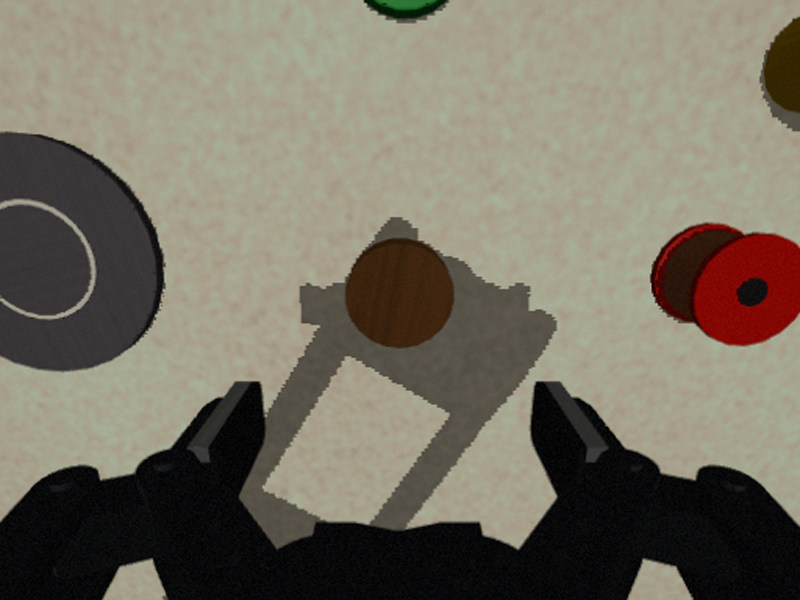

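The wooden disc sits centred between the fingers at about (399,293). I descend and grip it.

Emit:
{"op": "apply_moves", "data": {"targets": [[0.5, 0, 45, 0, 0, 0, 0], [0.5, 0, 45, 0, 0, 0, 0], [0, 0, 35, 0, 0, 0, 0], [0, 0, 16, 0, 0, 0, 0], [0, 0, 0, 0, 0, 0, 0.4], [0, 0, 0, 0, 0, 0, 0.6], [0, 0, 0, 0, 0, 0, 0.6], [0, 0, 0, 0, 0, 0, 0.6]], "force": 40}}

```text
time: 3.92
tool_pos: [459.3, -235.2, 0.7]
tcp_rot: [179.9, -0.1, -0.0]
ft_force: [-0.9, 0.6, 5.2]
finger_gap: 64.6
grip_force: 45.0
```

Emit:
{"op": "apply_moves", "data": {"targets": [[0, 0, -40, 0, 0, 0, 0.6], [0, 0, -50, 0, 0, 0, 0.6], [3, -37, -20, 0, 0, 0, 0.6], [3, -37, 0, 0, 0, 0, 0.6], [3, -37, 0, 0, 0, 0, 0.6], [3, -37, 0, 0, 0, 0, 0.6], [3, -37, 0, 0, 0, 0, 0.6], [3, -37, 0, 0, 0, 0, 0.6], [0, 0, 0, 0, 0, 0, 0.6], [0, 0, 0, 0, 0, 0, 0.6]]}}

```text
time: 5.18
tool_pos: [476.4, -12.9, 109.5]
tcp_rot: [180.0, -0.0, -0.0]
ft_force: [-1.6, -0.0, -0.6]
finger_gap: 64.6
grip_force: 44.9
```

```bash
python3 - <<'E'
from h import *
log(); c=wview("w3",2.5,(100,60,412,300))
E
```

```text
t 5.175 q [-7.7000e+00 -6.4900e+00  1.1236e+02 -2.0000e-02  7.4110e+01  8.2310e+01] p [476.4 -12.9 109.5] rot [ 1.7998e+02 -2.0000e-02 -0.0000e+00] F [-1.6 -0.  -0.6] gap 64.6 grip 44.9
```

View pics/w3.png

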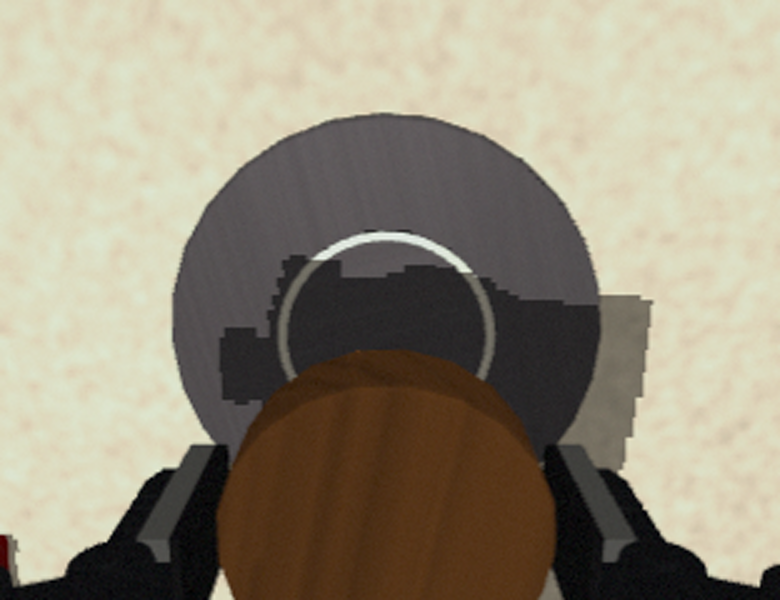

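The plate is visible with its ring top at crop (387,236), ring sides at (283,333) and (492,333) and rim top at (387,114). The held disc's top edge is at (386,387).

```bash
python3 - <<'E'
from h import *
c=np.load("pics/w3.npy",allow_pickle=True).item()
P=lambda x,y:(100+x/2.5-.3,60+y/2.5-.3)
for n,p,z in [("ringtop",(387,236),10),("ringL",(283,333),10),("ringR",(491.5,333),10),("rimtop",(387,114),10),("rimL",(173,322),10),("rimR",(600,322),10),("riser top edge",(386,387),130.8),("riser bottom edge",(386,350),108.8)]:
    print(n,atz(c,P(*p),z).round(1))
E
```

```text
ringtop [512.3 -12.2  10. ]
ringL [478.6  23.6  10. ]
ringR [478.7 -48.4  10. ]
rimtop [551.2 -12.1  10. ]
rimL [482.5  61.4  10. ]
rimR [482.7 -85.6  10. ]
riser top edge [505.8 -12.  130.8]
riser bottom edge [505.4 -11.9 108.8]
```

Emit:
{"op": "apply_moves", "data": {"targets": [[0, -0.5, 40, 0, 0, 0, 0.6], [0, 0, 35, 0, 0, 0, 0.6], [0, 0, 15, 0, 0, 0, 0.6], [0, 0, 8, 0, 0, 0, 0.6], [0, 0, 0.5, 0, 0, 0, 0.6], [0, 0, 0, 0, 0, 0, 0.4], [0, 0, 0, 0, 0, 0, 0], [0, 0, 0, 0, 0, 0, 0], [0, 0, -40, 0, 0, 0, 0], [0, 0, -50, 0, 0, 0, 0], [0, 0, -40, 0, 0, 0, 0], [0, 0, 0, 0, 0, 0, 0], [0, 0, 0, 0, 0, 0, 0]]}}

```text
time: 6.85
tool_pos: [476.2, -12.0, 140.4]
tcp_rot: [-180.0, 0.0, -0.0]
ft_force: [-0.0, -0.4, -0.3]
finger_gap: 85.4
grip_force: 0.0
```

```bash
python3 - <<'E'
from h import *
log(); c=wview("w4",3,(130,60,390,260))
E
```

```text
t 6.85 q [ -7.62  -8.41 110.7    0.    77.71  82.42] p [476.2 -12.  140.4] rot [-1.8e+02  1.0e-02 -4.0e-02] F [-0.  -0.4 -0.3] gap 85.4 grip 0.0
```

View pics/w4.png

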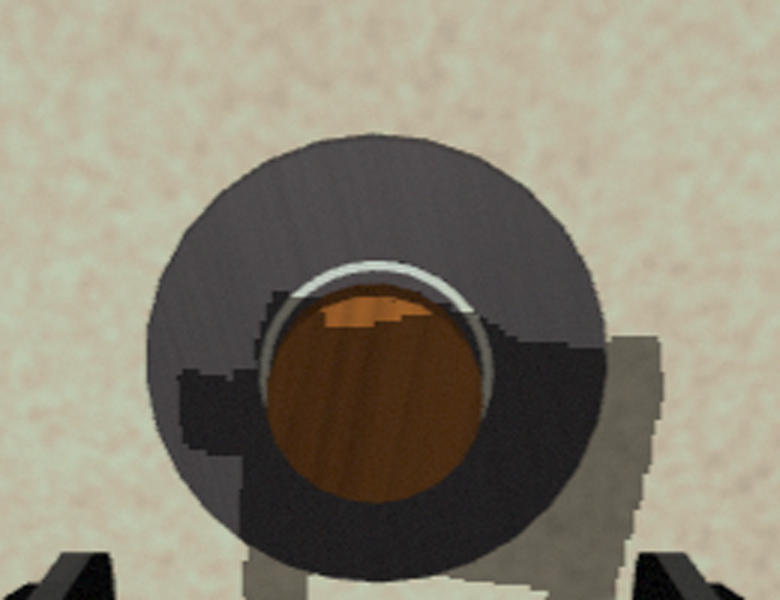

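The wooden disc is on the plate, its top face spanning crop x 267–484 and y 297–503. The plate spans x 147–606 and y 133–580, and the ring's outer top is at y 261.

```bash
cat >> h.py <<'E'
from scipy.optimize import least_squares
def fitdisc(c,ext,rad,z):   # ext: raw px xmin,xmax,ymin,ymax (None = unknown)
    t=np.linspace(0,2*np.pi,361)
    def f(v):
        P=proj(c,np.c_[v[0]+rad*np.cos(t),v[1]+rad*np.sin(t),0*t+z])
        e=[P[:,0].min(),P[:,0].max(),P[:,1].min(),P[:,1].max()]
        return [a-b for a,b in zip(e,ext) if b is not None]
    s=least_squares(f,[476,-12]);return s.x.round(2),s.fun.round(2)
E
python3 - <<'E'
from h import *
c=np.load("pics/w4.npy",allow_pickle=True).item()
X=lambda x:130+x/3-.33
Y=lambda x:60+x/3-.33
print("plate",fitdisc(c,[X(147),X(606),Y(133),Y(580)],75,10))
print("ring",fitdisc(c,[X(259),X(494),Y(261),None],37.5,10))
print("riser",fitdisc(c,[X(267),X(484),Y(297),Y(503)],33,32))
E
```

```text
plate (array([477.29, -12.06]), array([-1.36,  1.35, -0.56,  1.01]))
ring (array([476.32, -12.07]), array([ 0.34, -0.34, -0.03]))
riser (array([474.23, -11.72]), array([-0.65,  0.65, -0.74,  0.91]))
```

The disc sits about 2.5 mm short in x. I regrip it and nudge it.

Emit:
{"op": "apply_moves", "data": {"targets": [[0, 0, 45, 0, 0, 0, 0], [0, 0, 45, 0, 0, 0, 0], [0, 0, 30, 0, 0, 0, 0], [0, 0, 9.5, 0, 0, 0, 0.2], [0, 0, 0, 0, 0, 0, 0.5], [0, 0, 0, 0, 0, 0, 0.6], [0, 0, 0, 0, 0, 0, 0.6], [1.3, 0, 0, 0, 0, 0, 0.6], [1.3, 0, 0, 0, 0, 0, 0.6], [0, 0, 0, 0, 0, 0, 0.6], [0, 0, 0, 0, 0, 0, 0.4], [0, 0, 0, 0, 0, 0, 0], [0, 0, 0, 0, 0, 0, 0], [0, 0, -40, 0, 0, 0, 0], [0, 0, -50, 0, 0, 0, 0], [0, 0, -40, 0, 0, 0, 0], [0, 0, 0, 0, 0, 0, 0], [0, 0, 0, 0, 0, 0, 0]], "force": 40}}

```text
time: 9.15
tool_pos: [478.7, -12.1, 140.8]
tcp_rot: [-180.0, 0.0, -0.0]
ft_force: [0.1, -0.8, -0.6]
finger_gap: 85.2
grip_force: 0.0
```

```bash
python3 - <<'E'
from h import *
log(); c=wview("w5",3,(130,60,390,260))
im=cv2.imread("pics/w5_raw.png");hsv=cv2.cvtColor(im,cv2.COLOR_BGR2HSV)
def big(m):
    n,l,s,_=cv2.connectedComponentsWithStats(m);i=1+np.argmax(s[1:,4]);x,y,w,h,_=s[i];return [x-.5,x+w-.5,y-.5,y+h-.5]
m=cv2.inRange(hsv,(5,110,20),(20,255,255));m[260:]=0;e=big(m);print(e,fitdisc(c,e,33,32), "from w4 same method:")
im=cv2.imread("pics/w4_raw.png");hsv=cv2.cvtColor(im,cv2.COLOR_BGR2HSV);m=cv2.inRange(hsv,(5,110,20),(20,255,255));m[260:]=0;e=big(m);c4=np.load("pics/w4.npy",allow_pickle=True).item();print(e,fitdisc(c4,e,33,32))
E
```

```text
t 9.15 q [ -7.58  -7.99 110.29   0.    77.72  82.46] p [478.7 -12.1 140.8] rot [-1.8e+02  2.0e-02 -4.0e-02] F [ 0.1 -0.8 -0.6] gap 85.2 grip 0.0
[np.float64(218.5), np.float64(290.5), np.float64(151.5), np.float64(224.5)] (array([481.43, -11.44]), array([-0.96,  0.96,  0.98, -1.06])) from w4 same method:
[np.float64(218.5), np.float64(290.5), np.float64(154.5), np.float64(227.5)] (array([476.23, -11.42]), array([-0.9 ,  0.9 ,  1.13, -1.24]))
```

```bash
python3 - <<'E'
from h import *
for n in("w4","w5"):
    c=np.load(f"pics/{n}.npy",allow_pickle=True).item();print(n,c["pose"][:3,3].round(1))
    g=cv2.imread(f"pics/{n}_raw.png").astype(int)
    print([ (y,tuple(g[y,252:258].mean(0).astype(int))) for y in list(range(98,110))+list(range(140,164))+list(range(222,232))+list(range(246,258))])
E
```

```text
w4 [552.9 -11.2 283. ]
[(98, (np.int64(157), np.int64(181), np.int64(190))), (99, (np.int64(158), np.int64(182), np.int64(190))), (100, (np.int64(159), np.int64(182), np.int64(190))), (101, (np.int64(160), np.int64(184), np.int64(190))), (102, (np.int64(162), np.int64(186), np.int64(190))), (103, (np.int64(162), np.int64(186), np.int64(189))), (104, (np.int64(129), np.int64(148), np.int64(150))), (105, (np.int64(68), np.int64(71), np.int64(74))), (106, (np.int64(70), np.int64(69), np.int64(73))), (107, (np.int64(77), np.int64(75), np.int64(79))), (108, (np.int64(76), np.int64(74), np.int64(79))), (109, (np.int64(75), np.int64(74), np.int64(78))), (140, (np.int64(73), np.int64(72), np.int64(78))), (141, (np.int64(74), np.int64(72), np.int64(78))), (142, (np.int64(74), np.int64(73), np.int64(77))), (143, (np.int64(74), np.int64(73), np.int64(77))), (144, (np.int64(74), np.int64(72), np.int64(77))), (145, (np.int64(72), np.int64(71), np.int64(76))), (146, (np.int64(72), np.int64(72), np.int64(76))), (147, (np.int64(188), np.int64(197), np.int64(187))), (148, (np.int64(189), np.int64(199
[... 4259 characters left out ...]
, np.int64(31), np.int64(32))), (231, (np.int64(31), np.int64(30), np.int64(31))), (246, (np.int64(30), np.int64(29), np.int64(31))), (247, (np.int64(29), np.int64(28), np.int64(29))), (248, (np.int64(32), np.int64(30), np.int64(31))), (249, (np.int64(29), np.int64(29), np.int64(30))), (250, (np.int64(29), np.int64(28), np.int64(29))), (251, (np.int64(30), np.int64(29), np.int64(31))), (252, (np.int64(31), np.int64(30), np.int64(32))), (253, (np.int64(51), np.int64(49), np.int64(53))), (254, (np.int64(51), np.int64(50), np.int64(53))), (255, (np.int64(65), np.int64(65), np.int64(67))), (256, (np.int64(154), np.int64(175), np.int64(174))), (257, (np.int64(168), np.int64(192), np.int64(190)))]
```

Emit:
{"op": "apply_moves", "data": {"targets": [[0, 0, 45, 0, 0, 0, 0], [0, 0, 45, 0, 0, 0, 0], [0, 0, 30, 0, 0, 0, 0], [0, 0, 9.5, 0, 0, 0, 0.2], [0, 0, 0, 0, 0, 0, 0], [0, 0, 0, 0, 0, 0, 0.2]], "force": 30}}

```text
time: 9.95
tool_pos: [480.1, -12.2, 13.1]
tcp_rot: [180.0, -0.1, -0.0]
ft_force: [0.7, -0.7, 1.0]
finger_gap: 69.8
grip_force: 0.0
```

```bash
cat >> h.py <<'E'
def col(img,c):  # raw column profile: wood & plate edges along centre column
    g=cv2.imread(f"pics/{img}_raw.png").astype(int);r=g[:300,252:258].mean(1)
    w=np.where((r[:,2]>r[:,0]*2.2))[0]; d=np.where(r.max(1)<100)[0]
    return w.min(),w.max(),d.min()
E
python3 - <<'E'
from h import *
log(); c=wview("g1"); print(col("g1",c))
E
```

```text
t 9.95 q [ -7.58   2.12 115.24   0.    62.52  82.46] p [480.1 -12.2  13.1] rot [ 1.7998e+02 -1.1000e-01 -4.0000e-02] F [ 0.7 -0.7  1. ] gap 69.8 grip 0.0
(np.int64(194), np.int64(299), np.int64(115))
```

Emit:
{"op": "apply_moves", "data": {"targets": [[0, 0, 0, 0, 0, 0, 0.3], [0, 0, 0, 0, 0, 0, 0.5], [0, 0, 0, 0, 0, 0, 0.6], [0, 0, 0, 0, 0, 0, 0.6]], "force": 30}}

```text
time: 10.5
tool_pos: [480.4, -12.2, 13.6]
tcp_rot: [180.0, -0.2, -0.0]
ft_force: [-2.1, -0.1, 6.0]
finger_gap: 64.6
grip_force: 32.5
```

```bash
python3 - <<'E'
from h import *
log(); c=wview("g2"); print(col("g2",c))
a=cv2.imread("pics/g1_raw.png");b=cv2.imread("pics/g2_raw.png")
cv2.imwrite("pics/g12.png",np.hstack([cv2.resize(i[80:384,100:412],(400,390)) for i in(a,b)]))
E
```

```text
t 10.5 q [ -7.58   2.06 115.24   0.    62.53  82.46] p [480.4 -12.2  13.6] rot [ 1.7998e+02 -1.6000e-01 -4.0000e-02] F [-2.1 -0.1  6. ] gap 64.6 grip 32.5
(np.int64(194), np.int64(299), np.int64(115))
```

View pics/g12.png

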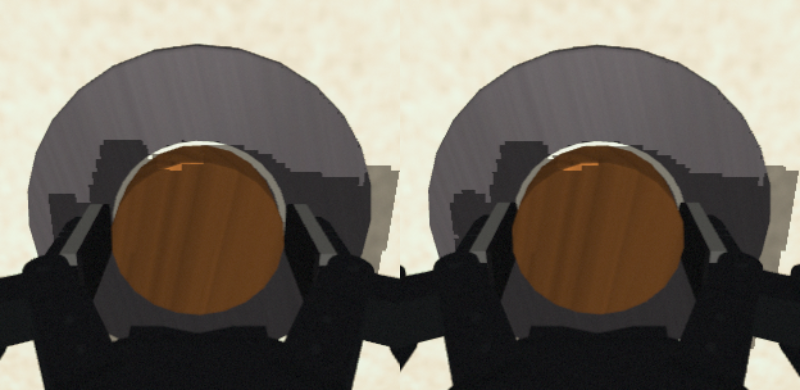

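The fingers were pressing lightly on the plate, since the readback is above the command and the upward force is 6 N. I lift slightly while gripping, then correct x.

Emit:
{"op": "apply_moves", "data": {"targets": [[-0.9, 0, -4, 0, 0, 0, 0.6], [0, 0, 0, 0, 0, 0, 0.6], [0, 0, 0, 0, 0, 0, 0.6]]}}

```text
time: 10.92
tool_pos: [478.1, -12.1, 15.9]
tcp_rot: [180.0, -0.0, -0.0]
ft_force: [-0.5, -0.4, -0.5]
finger_gap: 64.6
grip_force: 33.4
```

```bash
python3 - <<'E'
from h import *
log()
E
```

```text
t 10.925 q [ -7.59   1.63 115.4    0.    62.96  82.45] p [478.1 -12.1  15.9] rot [ 1.8e+02 -1.0e-02 -4.0e-02] F [-0.5 -0.4 -0.5] gap 64.6 grip 33.4
```

Emit:
{"op": "apply_moves", "data": {"targets": [[-0.3, 0, 2, 0, 0, 0, 0.6], [0, 0, 0, 0, 0, 0, 0.5], [0, 0, 0, 0, 0, 0, 0], [0, 0, 0, 0, 0, 0, 0], [0, 0, -40, 0, 0, 0, 0], [0, 0, -50, 0, 0, 0, 0], [0, 0, -37, 0, 0, 0, 0], [0, 0, 0, 0, 0, 0, 0], [0, 0, 0, 0, 0, 0, 0]]}}

```text
time: 12.05
tool_pos: [477.5, -12.0, 140.2]
tcp_rot: [-180.0, 0.0, -0.0]
ft_force: [-0.9, 0.4, -0.4]
finger_gap: 85.5
grip_force: 0.0
```

```bash
python3 - <<'E'
from h import *
log(); c=wview("w6"); print(col("w6",c),col("w5",c))
g=cv2.imread("pics/w6_raw.png").astype(int)[:,252:258].mean(1).astype(int)
print(g[104:112].tolist(),g[143:162].tolist())
E
```

```text
t 12.05 q [ -7.6   -8.16 110.5    0.    77.69  82.44] p [477.5 -12.  140.2] rot [-1.7999e+02  3.0000e-02 -4.0000e-02] F [-0.9  0.4 -0.4] gap 85.5 grip 0.0
(np.int64(153), np.int64(225), np.int64(106)) (np.int64(152), np.int64(223), np.int64(108))
[[162, 187, 189], [162, 186, 190], [80, 89, 91], [68, 67, 71], [75, 74, 78], [76, 75, 80], [76, 75, 79], [76, 75, 79]] [[73, 71, 76], [73, 72, 76], [74, 72, 76], [73, 72, 75], [73, 71, 75], [133, 140, 134], [188, 198, 188], [189, 200, 189], [141, 147, 142], [71, 71, 77], [17, 36, 57], [17, 36, 60], [15, 34, 56], [15, 35, 60], [33, 76, 126], [36, 83, 137], [37, 84, 138], [37, 84, 138], [35, 83, 138]]
```

The wooden disc is now centred, with a ring gap of 4.1 mm against the expected 4.5. Next is the green disc.

Emit:
{"op": "apply_moves", "data": {"targets": [[27, 38, 0, 0, 0, 0, 0], [27, 38, 0, 0, 0, 0, 0], [27, 38, 0, 0, 0, 0, 0], [27, 38, 0, 0, 0, 0, 0], [27, 38, 0, 0, 0, 0, 0], [27, 37, 0, 0, 0, 0, 0], [0, 0, 0, 0, 0, 0, 0], [0, 0, 0, 0, 0, 0, 0], [0, 0, 0, 0, 0, 0, 0]]}}

```text
time: 13.22
tool_pos: [639.1, -238.1, 140.2]
tcp_rot: [-180.0, 0.1, 0.0]
ft_force: [-0.1, 0.4, 0.2]
finger_gap: 85.2
grip_force: 0.0
```

```bash
cat >> h.py <<'E'
def green(img,c,z,rad=33):
    im=cv2.imread(f"pics/{img}_raw.png").astype(int); m=(im[:,:,1]>im[:,:,2]*1.7)&(im[:,:,1]>im[:,:,0]*1.5)
    g=im[:,:,1]; n,l,s,_=cv2.connectedComponentsWithStats(m.astype(np.uint8));i=1+np.argmax(s[1:,4]);x,y,w,h,_=s[i]
    print("px",x,y,w,h); print("profile",im[y-2:y+14,int(x+w/2)-2:int(x+w/2)+3,1].mean(1).astype(int))
    return [x-.5,x+w-.5,y-.5,y+h-.5]
E
python3 - <<'E'
from h import *
log(); c=wview("w7"); e=green("w7",c,16)
print(fitdisc(c,e,33,16)); print(fitdisc(c,[e[0],e[1],None,e[3]],33,16))
E
```

```text
t 13.225 q [-2.475e+01  2.312e+01  7.642e+01  1.000e-02  8.052e+01  6.525e+01] p [ 639.1 -238.1  140.2] rot [-1.7996e+02  6.0000e-02  1.0000e-02] F [-0.1  0.4  0.2] gap 85.2 grip 0.0
px 223 149 68 68
profile [122  97  38  34  53  64  66  65  64  66  45  45  44  45  44  44]
(array([ 642.56, -239.28]), array([-1.02,  1.02,  0.22, -0.17]))
(array([ 642.3 , -239.28]), array([-1.01,  1.01,  0.08]))
```

Emit:
{"op": "apply_moves", "data": {"targets": [[1.2, 1, 45, 0, 0, 0, 0], [1.2, 0, 45, 0, 0, 0, 0], [0, 0, 33, 0, 0, 0, 0], [0, 0, 12, 0, 0, 0, 0.1], [0, 0, 0, 0, 0, 0, 0.3], [0, 0, 0, 0, 0, 0, 0.6], [0, 0, 0, 0, 0, 0, 0.6], [0, 0, 0, 0, 0, 0, 0.6]], "force": 30}}

```text
time: 14.28
tool_pos: [642.7, -240.5, 6.9]
tcp_rot: [180.0, -0.1, -0.0]
ft_force: [-0.4, -0.9, -0.2]
finger_gap: 63.7
grip_force: 33.1
```

```bash
python3 - <<'E'
from h import *
log()
E
```

```text
t 14.275 q [-24.8   31.37  80.29  -0.    68.24  65.24] p [ 642.7 -240.5    6.9] rot [ 1.7996e+02 -9.0000e-02 -4.0000e-02] F [-0.4 -0.9 -0.2] gap 63.7 grip 33.1
```

Emit:
{"op": "apply_moves", "data": {"targets": [[0, 0, -45, 0, 0, 0, 0.6], [0, 0, -45, 0, 0, 0, 0.6], [-28, -38, 0, 0, 0, 0, 0.6], [-28, -38, 0, 0, 0, 0, 0.6], [-28, -38, 0, 0, 0, 0, 0.6], [-27, -38, 0, 0, 0, 0, 0.6], [-27, -38, 0, 0, 0, 0, 0.6], [-26.7, -38.3, 0, 0, 0, 0, 0.6], [0, 0, 40, 0, 0, 0, 0.6], [0, 0, 0, 0, 0, 0, 0.6], [0, 0, 0, 0, 0, 0, 0.6], [0, 0, 0, 0, 0, 0, 0.6]]}}

```text
time: 15.78
tool_pos: [478.9, -12.4, 57.3]
tcp_rot: [180.0, -0.1, -0.1]
ft_force: [0.0, -0.6, -1.7]
finger_gap: 63.8
grip_force: 33.7
```

```bash
python3 - <<'E'
from h import *
log(); c=wview("w8"); e=green("w8",c,64)
im=cv2.imread("pics/w8_raw.png").astype(int)[:,252:258].mean(1).astype(int)
print([(y,*im[y]) for y in range(150,300,3)])
E
```

```text
t 15.775 q [ -7.62  -2.23 114.27   0.    67.83  82.47] p [478.9 -12.4  57.3] rot [ 1.7998e+02 -1.3000e-01 -9.0000e-02] F [ 0.  -0.6 -1.7] gap 63.8 grip 33.7
px 190 191 129 122
profile [ 47  48  50  50  51  52  54  53  55  57  67 140 151 145 138  63]
[(150, np.int64(90), np.int64(89), np.int64(93)), (153, np.int64(90), np.int64(89), np.int64(94)), (156, np.int64(90), np.int64(88), np.int64(94)), (159, np.int64(89), np.int64(87), np.int64(93)), (162, np.int64(91), np.int64(89), np.int64(93)), (165, np.int64(90), np.int64(89), np.int64(94)), (168, np.int64(88), np.int64(87), np.int64(91)), (171, np.int64(220), np.int64(232), np.int64(225)), (174, np.int64(92), np.int64(91), np.int64(95)), (177, np.int64(19), np.int64(43), np.int64(70)), (180, np.int64(21), np.int64(42), np.int64(68)), (183, np.int64(20), np.int64(43), np.int64(71)), (186, np.int64(24), np.int64(49), np.int64(80)), (189, np.int64(22), np.int64(47), np.int64(78)), (192, np.int64(13), np.int64(50), np.int64(6)), (195, np.int64(13), np.int64(54), np.int64(4)), (198, np.int64(16), np.int64(57), np.int64(6)), (201, np.int64(6
[... 879 characters left out ...]
4(62), np.int64(9)), (258, np.int64(18), np.int64(62), np.int64(10)), (261, np.int64(19), np.int64(62), np.int64(11)), (264, np.int64(19), np.int64(62), np.int64(10)), (267, np.int64(18), np.int64(62), np.int64(7)), (270, np.int64(19), np.int64(62), np.int64(8)), (273, np.int64(19), np.int64(62), np.int64(8)), (276, np.int64(16), np.int64(62), np.int64(7)), (279, np.int64(16), np.int64(62), np.int64(7)), (282, np.int64(20), np.int64(64), np.int64(12)), (285, np.int64(19), np.int64(62), np.int64(11)), (288, np.int64(20), np.int64(63), np.int64(10)), (291, np.int64(18), np.int64(62), np.int64(10)), (294, np.int64(18), np.int64(62), np.int64(10)), (297, np.int64(17), np.int64(62), np.int64(7))]
```

Emit:
{"op": "apply_moves", "data": {"targets": [[-0.9, 0, 10, 0, 0, 0, 0.6], [0, 0, 6, 0, 0, 0, 0.6], [0, 0, 1, 0, 0, 0, 0.6], [0, 0, 0, 0, 0, 0, 0.6]]}}

```text
time: 16.32
tool_pos: [476.4, -11.7, 38.6]
tcp_rot: [-180.0, 0.0, -0.0]
ft_force: [0.0, -0.3, -0.5]
finger_gap: 63.9
grip_force: 33.7
```

```bash
python3 - <<'E'
from h import *
log()
E
```

```text
t 16.325 q [ -7.58  -0.78 115.07   0.    65.74  82.46] p [476.4 -11.7  38.6] rot [-1.7999e+02  3.0000e-02 -4.0000e-02] F [ 0.  -0.3 -0.5] gap 63.9 grip 33.7
```

Emit:
{"op": "apply_moves", "data": {"targets": [[0, 0, 0, 0, 0, 0, 0.6], [0, 0, 0, 0, 0, 0, 0.6]]}}

```text
time: 16.58
tool_pos: [476.8, -11.8, 39.0]
tcp_rot: [180.0, -0.0, -0.0]
ft_force: [-0.4, -0.1, -1.2]
finger_gap: 64.4
grip_force: 33.7
```

```bash
python3 - <<'E'
from h import *
log();log()
c=wview("w9"); e=green("w9",c,48);log()
im=cv2.imread("pics/w9_raw.png").astype(int)[:,252:258].mean(1).astype(int)
print([(y,*map(int,im[y])) for y in range(174,210,1)])
E
```

```text
t 16.575 q [ -7.58  -0.82 115.06   0.    65.74  82.46] p [476.8 -11.8  39. ] rot [ 1.8e+02 -2.0e-02 -4.0e-02] F [-0.4 -0.1 -1.2] gap 64.4 grip 33.7
t 16.575 q [ -7.58  -0.82 115.06   0.    65.74  82.46] p [476.8 -11.8  39. ] rot [ 1.8e+02 -2.0e-02 -4.0e-02] F [-0.4 -0.1 -1.2] gap 64.4 grip 33.7
px 190 191 129 123
profile [ 50  53  55  53  53  55  58  58  59  62  74 150 161  73  68  67]
t 16.625 q [ -7.58  -0.82 115.06   0.    65.74  82.46] p [476.8 -11.8  39. ] rot [ 1.8e+02 -2.0e-02 -4.0e-02] F [-0.5 -0.3 -0.7] gap 63.9 grip 33.7
[(174, 228, 241, 234), (175, 227, 241, 234), (176, 228, 240, 234), (177, 133, 140, 140), (178, 94, 93, 98), (179, 58, 69, 86), (180, 23, 48, 77), (181, 21, 48, 77), (182, 24, 48, 78), (183, 22, 48, 78), (184, 24, 49, 77), (185, 21, 47, 74), (186, 21, 45, 73), (187, 19, 43, 71), (188, 23, 51, 84), (189, 24, 50, 81), (190, 22, 52, 84), (191, 21, 54, 22), (192, 17, 53, 8), (193, 17, 53, 8), (194, 16, 55, 8), (195, 20, 58, 11), (196, 17, 59, 9), (197, 18, 59, 9), (198, 18, 61, 9), (199, 23, 74, 13), (200, 64, 145, 51), (201, 70, 161, 56), (202, 27, 73, 16), (203, 22, 68, 11), (204, 21, 67, 8), (205, 21, 67, 10), (206, 22, 68, 9), (207, 20, 67, 8), (208, 22, 67, 10), (209, 22, 67, 9)]
```

Emit:
{"op": "apply_moves", "data": {"targets": [[1.6, 0, -1, 0, 0, 0, 0.6], [0, 0, 0, 0, 0, 0, 0.6], [0, 0, 1, 0, 0, 0, 0.6]]}}

```text
time: 17.0
tool_pos: [478.3, -11.8, 38.9]
tcp_rot: [180.0, -0.0, -0.0]
ft_force: [0.2, 0.5, -0.3]
finger_gap: 63.9
grip_force: 33.7
```

```bash
python3 - <<'E'
from h import *
log();c=wview("w10")
im=cv2.imread("pics/w10_raw.png").astype(int)[:,252:258].mean(1).astype(int)
print([(y,*map(int,im[y])) for y in range(176,204,1)])
E
```

```text
t 17.0 q [ -7.55  -0.56 114.81  -0.    65.73  82.48] p [478.3 -11.8  38.9] rot [ 1.8e+02 -1.0e-02 -4.0e-02] F [ 0.2  0.5 -0.3] gap 63.9 grip 33.7
[(176, 228, 240, 234), (177, 226, 240, 233), (178, 227, 240, 234), (179, 198, 215, 207), (180, 96, 95, 99), (181, 44, 44, 45), (182, 23, 45, 71), (183, 21, 44, 72), (184, 22, 45, 73), (185, 19, 44, 72), (186, 21, 44, 72), (187, 21, 44, 70), (188, 19, 42, 68), (189, 18, 40, 65), (190, 19, 41, 63), (191, 17, 51, 17), (192, 16, 54, 9), (193, 16, 56, 9), (194, 18, 56, 11), (195, 18, 58, 9), (196, 18, 58, 10), (197, 17, 58, 9), (198, 20, 62, 10), (199, 22, 73, 11), (200, 61, 143, 48), (201, 29, 75, 18), (202, 23, 70, 12), (203, 21, 67, 11)]
```

Aligned. I release and go look at the radio.

Emit:
{"op": "apply_moves", "data": {"targets": [[0, 0, 0.5, 0, 0, 0, 0.5], [0, 0, 0, 0, 0, 0, 0], [0, 0, 0, 0, 0, 0, 0], [0, 0, -45, 0, 0, 0, 0], [0, 0, -55, 0, 0, 0, 0], [0, 0, -10, 0, 0, 0, 0], [0, 0, 0, 0, 0, 0, 0]]}}

```text
time: 17.92
tool_pos: [478.9, -11.9, 149.1]
tcp_rot: [180.0, -0.1, -0.0]
ft_force: [-0.0, 0.4, -0.5]
finger_gap: 85.3
grip_force: 0.0
```

```bash
python3 - <<'E'
from h import *
log();c=wview("w11");e=green("w11",c,48);print(e,fitdisc(c,e,33,48)); 
E
```

```text
t 17.925 q [ -7.55  -8.56 109.9   -0.    78.54  82.48] p [478.9 -11.9 149.1] rot [ 1.7998e+02 -1.2000e-01 -4.0000e-02] F [-0.   0.4 -0.5] gap 85.3 grip 0.0
px 217 156 75 74
profile [ 30  33  39  42  52 116 124 127 126 124 125 124 123 123 105 105]
[np.float64(216.5), np.float64(291.5), np.float64(155.5), np.float64(229.5)] (array([479.96, -10.86]), array([-0.45,  0.45,  0.68, -0.75]))
```

Emit:
{"op": "apply_moves", "data": {"targets": [[4, -37, -12, 0, 0, 0, 0], [4, -37, -12, 0, 0, 0, 0], [4, -37, -12, 0, 0, 0, 0], [4, -37, -12, 0, 0, 0, 0], [4, -37, -12, 0, 0, 0, 0], [4, -37, -12, 0, 0, 0, 0], [4, -37, -12, 0, 0, 0, 0], [4, -37, -12, 0, 0, 0, 0], [0, 0, 0, 0, 0, 0, 0], [0, 0, 0, 0, 0, 0, 0]]}}

```text
time: 19.23
tool_pos: [509.6, 283.5, 241.9]
tcp_rot: [179.9, 0.2, -0.0]
ft_force: [-0.6, -0.2, -0.9]
finger_gap: 85.2
grip_force: 0.0
```

```bash
python3 - <<'E'
from h import *
log();c=wview("w12",3,(130,40,390,240))
E
```

```text
t 19.225 q [ 2.4070e+01  4.8300e+00  8.6990e+01 -2.0000e-02  8.8390e+01  1.1409e+02] p [509.6 283.5 241.9] rot [ 1.7989e+02  1.8000e-01 -2.0000e-02] F [-0.6 -0.2 -0.9] gap 85.2 grip 0.0
```

View pics/w12.png

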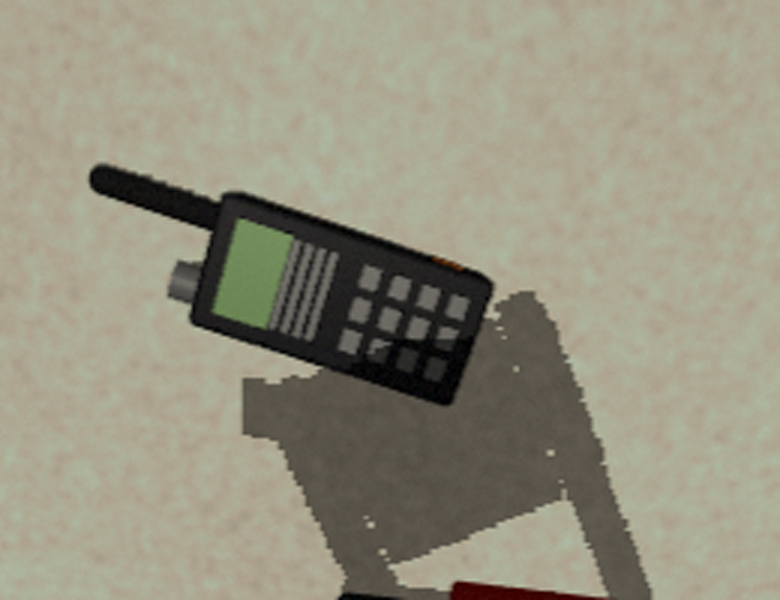

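The radio lies with its face up. Its body corners in the crop are (233,195) and (191,322) at the antenna end, and (492,285) and (449,404) at the foot.

```bash
python3 - <<'E'
from h import *
from scipy.spatial.transform import Rotation as R
c=np.load("pics/w12.npy",allow_pickle=True).item()
pts={"tA":(233,195),"tK":(191,322),"fA":(492,287),"fK":(449,404),"tip":(91,176)}
W={}
for n,p in pts.items():
    W[n]=atz(c,(130+p[0]/3-.33,40+p[1]/3-.33),36 if n!="tip" else 18);print(n,W[n].round(1))
f=(W["fA"]+W["fK"])/2;t=(W["tA"]+W["tK"])/2;d=t-f
print("foot",f.round(1),"top",t.round(1),"len",np.linalg.norm(d).round(1),"wid",np.linalg.norm(W["tA"]-W["tK"]).round(1),np.linalg.norm(W["fA"]-W["fK"]).round(1),"ang",np.degrees(np.arctan2(d[1],d[0])).round(1),np.degrees(np.arctan2(*(W["tA"]-W["tK"])[[1,0]])).round(1),np.degrees(np.arctan2(*(W["fA"]-W["fK"])[[1,0]])).round(1))
# check with scene cam top-face corners
a,b=[optics.get_calibration(n) for n in("scene","side")]
for n in("tA","tK","fA","fK"): print(n,(proj(a,W[n])[0]-[285,85])*6,(proj(b,W[n])[0]-[210,280])*6+[400,0])
# FK fit
L=[json.loads(l) for l in open("log.jsonl")]
Q=np.array([l[0] for l in L]);X=np.array([l[1] for l in L]);
def fk(q,p):
    a1,h,l1,l2,o2,lt=p;q=np.radians(q)
    Ry=lambda t:R.from_euler("y",t);Rz=lambda t:R.from_euler("z",t)
    A=Rz(q[0]);x=np.array([a1,0,h]);B=Ry(q[1]);x=x+B.apply([0,0,l1]);B=B*Ry(q[2]);x=x+B.apply([o2,0,l2]);B=B*Rz(q[3])*Ry(q[4]);x=x+B.apply([0,0,lt])
    return A.apply(x),A*B*Rz(q[5])
s=least_squares(lambda p:np.ravel([fk(q,p)[0]-x for q,x in zip(Q,X)]),[0,300,400,400,0,200])
print(s.x.round(1),np.abs(s.fun).max(),np.linalg.svd(s.jac)[1].round(3),X.shape)
for l in (L[0],L[-1]): print((fk(l[0],s.x)[1].inv()*R.from_euler("xyz",l[2],degrees=True)).as_rotvec(degrees=True).round(1))
E
```

```text
tA [583.5 337.6  36. ]
tK [535.3 356.3  36. ]
fA [549.1 237.8  36. ]
fK [502.1 253.4  36. ]
tip [590.6 396.4  18. ]
foot [525.6 245.6  36. ] top [559.4 346.9  36. ] len 106.8 wid 51.7 49.5 ang 71.6 -21.3 -18.3
tA [271.4347028  112.31912008] [468.52811877 232.23472528]
tK [209.10523183  53.22469895] [578.74366839 285.9816425 ]
fA [123.9036996  202.46760603] [579.07110917  30.03559087]
fK [ 61.13805874 144.7899522 ] [682.19816185  70.86441973]
[   0.  -883.9  368.4  551.8   55.1 -831.3] 51.02856299875394 [8.675e+00 6.146e+00 6.910e-01 5.110e-01 4.710e-01 4.000e-03] (19, 3)
[-0.  0. 90.]
[ 0.  0. 90.]
```

Emit:
{"op": "apply_moves", "data": {"targets": [[0, 0, -10, 0, 0, -0.178, 0], [0, 0, -10, 0, 0, -0.178, 0], [0, 0, -10, 0, 0, -0.178, 0], [0, 0, -10, 0, 0, -0.178, 0], [0, 0, 0, 0, 0, -0.178, 0], [0, 0, 0, 0, 0, -0.178, 0], [0, 0, 0, 0, 0, -0.176, 0], [0, 0, 0, 0, 0.174, 0, 0], [0, 0, 0, 0, 0.174, 0, 0], [0, 0, 0, 0, 0.174, 0, 0], [0, 0, 0, 0, 0, 0, 0]]}}

```text
time: 20.65
tool_pos: [508.8, 280.7, 280.2]
tcp_rot: [-179.7, -29.8, 70.7]
ft_force: [0.0, -1.2, -0.6]
finger_gap: 85.5
grip_force: 0.0
```

```bash
python3 -c "
from h import *
log()"
```

```text
t 20.65 q [  7.26 -14.09 105.91  27.42  75.89  22.54] p [508.8 280.7 280.2] rot [-179.66  -29.75   70.74] F [ 0.  -1.2 -0.6] gap 85.5 grip 0.0
```

Emit:
{"op": "apply_moves", "data": {"targets": [[0, 0, 0, 0, 0.174, 0, 0], [0, 0, 0, 0, 0.174, 0, 0], [0, 0, 0, 0, 0.174, 0, 0], [0, 0, 0, 0, 0, 0, 0]]}}

```text
time: 21.15
tool_pos: [509.2, 283.2, 280.8]
tcp_rot: [-179.2, -59.6, 70.5]
ft_force: [0.1, -0.1, -0.5]
finger_gap: 85.5
grip_force: 0.0
```

```bash
python3 - <<'E'
from h import *
log()
from scipy.spatial.transform import Rotation as R
L=[json.loads(l) for l in open("log.jsonl")]
def fk(q,p):
    a1,h,l1,l2,o2,lt,y1,y2,xt=p;q=np.radians(q)
    Ry=lambda t:R.from_euler("y",t);Rz=lambda t:R.from_euler("z",t)
    A=Rz(q[0]);x=np.array([a1,y1,h]);B=Ry(q[1]);x=x+B.apply([0,0,l1]);B=B*Ry(q[2]);x=x+B.apply([o2,0,l2]);B=B*Rz(q[3]);x=x+B.apply([0,y2,0]);B=B*Ry(q[4]);x=x+B.apply([xt,0,lt])
    return A.apply(x),A*B*Rz(q[5])*Rz(np.pi/2)
res=lambda p:np.ravel([fk(l[0],p)[0]-l[1] for l in L])
s=least_squares(lambda p:np.r_[res(p),1e-3*(p-np.array([0,300,400,400,0,250,0,0,0]))],[0,300,400,400,0,200,50,0,0])
print(s.x.round(1),np.abs(res(s.x)).max())
for l in L[-2:]: print((fk(l[0],s.x)[1].inv()*R.from_euler("xyz",l[2],degrees=True)).as_rotvec(degrees=True).round(1))
E
```

```text
t 21.15 q [ -9.29 -17.66 122.84  62.02  74.52  -8.28] p [509.2 283.2 280.8] rot [-179.17  -59.58   70.45] F [ 0.1 -0.1 -0.5] gap 85.5 grip 0.0
[  0.  318.1 369.1 553.4  61.6 364.8  51.2   0.    0. ] 0.00015302423065577386
[-0.  0. -0.]
[ 0.  0. -0.]
```

```bash
cat >> h.py <<'E'
from scipy.spatial.transform import Rotation as R
PK=[0,318.1,369.1,553.4,61.6,364.8,51.2]
def fk(q):
    a1,h,l1,l2,o2,lt,y1=PK;q=np.radians(q)
    Ry=lambda t:R.from_euler("y",t);Rz=lambda t:R.from_euler("z",t)
    A=Rz(q[0]);x=np.array([a1,y1,h]);B=Ry(q[1]);x=x+B.apply([0,0,l1]);el=x;B=B*Ry(q[2]);x=x+B.apply([o2,0,l2]);w=x;B=B*Rz(q[3])*Ry(q[4]);x=x+B.apply([0,0,lt])
    return A.apply(x),A*B*Rz(q[5]+np.pi/2),A.apply(w),A.apply(el)
LO=np.array([-169.43,-51.17,1.28,-76.62,0,-152.29]);HI=np.array([169.43,129.36,143.12,256.62,156.53,152.29])
def ik(p,Rm,q0):
    f=lambda q:np.r_[fk(q)[0]-p,200*(fk(q)[1].inv()*Rm).as_rotvec()]
    s=least_squares(f,np.clip(q0,LO+.1,HI-.1),bounds=(LO,HI));return s.x,np.abs(s.fun).max()
def tool(psi,tilt=90): # tilt 0=down, 90=horizontal toward psi
    a=np.radians(psi);t=np.radians(tilt);d=np.array([np.cos(a),np.sin(a),0]);u=np.array([0,0,1.])
    z=d*np.sin(t)-u*np.cos(t);x=d*np.cos(t)+u*np.sin(t);return R.from_matrix(np.c_[x,np.cross(z,x),z])
E
python3 - <<'E'
from h import *
q=sensors.sense()["joint_pos"]
S=np.array([477,-12,0])
for psi in(71,50,30,90):
    qq=q;p0=np.array([520,260,260.])
    for tl in (60,70,80,90): qq,e=ik(p0,tool(psi,tl),qq);
    print(psi,"air",qq.round(0),round(e,2))
    d=np.array([np.cos(np.radians(psi)),np.sin(np.radians(psi)),0])
    for s in np.linspace(0,1,6)[1:]:
        t=S+12*d+[0,0,200]; qq,e=ik(p0*(1-s)+t*s,tool(psi),qq);print("   ",qq.round(0),round(e,2))
    qq,e=ik(S+12*d+[0,0,112],tool(psi),qq);print("  fin",qq.round(0),round(e,2),"wrist",fk(qq)[2].round(0),"elb",fk(qq)[3].round(0))
E
```

```text
71 air [-19.   7. 126.  90.  90. -43.] 0.0
    [-26.  10. 125.  85.  95. -45.] 0.0
    [-33.  14. 122.  80. 100. -47.] 0.0
    [-39.  18. 119.  75. 104. -49.] 0.0
    [-45.  22. 115.  71. 107. -50.] 0.0
    [-50.  27. 110.  67. 110. -51.] 0.0
  fin [-50.  40. 106.  64. 107. -59.] 0.0 wrist [ 362. -346.  112.] elb [ 191. -145.  603.]
50 air [-15.  -9. 143. 107.  74. -46.] 7.14
    [-25.  -7. 143. 100.  81. -47.] 5.08
    [-35.  -5. 143.  94.  86. -48.] 0.0
    [-43.   1. 139.  88.  92. -50.] 0.0
    [-50.   7. 134.  82.  96. -52.] 0.0
    [-56.  14. 129.  77. 100. -54.] 0.0
  fin [-56.  30. 124.  75.  97. -65.] 0.0 wrist [ 250. -282.  112.] elb [ 146. -127.  636.]
30 air [ -0.   8. 143. 143.  78. -73.] 40.63
    [-18.   7. 143. 122.  84. -66.] 37.36
    [-31.   7. 143. 110.  87. -62.] 38.42
    [-41.   6. 143. 101.  90. -60.] 32.97
    [-51.   5. 143.  94.  92. -58.] 23.25
    [-59.   4. 143.  89.  92. -57.] 10.43
  fin [-59.  23. 140.  91.  90. -73.] 0.0 wrist [ 171. -188.  112.] elb [117. -97. 658.]
90 air [-17.  22. 107.  79. 103. -41.] 0.0
    [-23.  24. 106.  75. 107. -43.] 0.0
    [-28.  27. 104.  71. 111. -45.] 0.0
    [-33.  30. 102.  67. 114. -47.] 0.0
    [-38.  33.  98.  63. 117. -48.] 0.0
    [-42.  37.  94.  59. 120. -50.] 0.0
  fin [-42.  48.  90.  56. 117. -56.] 0.0 wrist [ 477. -365.  112.] elb [ 237. -147.  565.]
```

Emit:
{"op": "apply_moves", "data": {"targets": [[0, 0, 0, 0, -0.173, 0, 0], [0, 0, 0, 0, -0.173, 0, 0], [0, 0, 0, 0, -0.173, 0, 0], [0, 0, 0, 0, -0.173, 0, 0], [0, 0, 0, 0, -0.173, 0, 0], [0, 0, 0, 0, -0.173, 0, 0], [10, 9, 40, 0, 0, 0, 0], [10, 9, 40, 0, 0, 0, 0], [10.8, 8.4, 40, 0, 0, 0, 0], [0, 0, 0, 0, 0, 0, 0], [0, 0, 0, 0, 0, 0, 0]]}}

```text
time: 22.52
tool_pos: [547.1, 306.5, 167.6]
tcp_rot: [179.7, -0.4, 71.2]
ft_force: [-0.0, -0.3, 1.1]
finger_gap: 85.1
grip_force: 0.0
```

```bash
python3 - <<'E'
from h import *
log();wview("w13")
for n in("w12","w13"):
    c=np.load(f"pics/{n}.npy",allow_pickle=True).item()
    im=cv2.imread(f"pics/{n}_raw.png").astype(int);m=((im[:,:,1]>im[:,:,2]*1.2)&(im[:,:,1]>im[:,:,0]*1.3)).astype(np.uint8)
    k,l,s,ce=cv2.connectedComponentsWithStats(m);i=1+np.argmax(s[1:,4])
    cs,_=cv2.findContours((l==i).astype(np.uint8),0,cv2.CHAIN_APPROX_NONE);b=cv2.boxPoints(cv2.minAreaRect(max(cs,key=len)))
    W=np.array([atz(c,p,36) for p in b]);print(n,s[i],atz(c,ce[i],36).round(1));print(W[:,:2].round(1).tolist())
    e=[W[(j+1)%4]-W[j] for j in range(4)];print([ (round(float(np.hypot(*v[:2])),1),round(float(np.degrees(np.arctan2(v[1],v[0]))),1)) for v in e])
E
```

```text
t 22.525 q [24.53 13.22 85.53  0.09 80.79 43.28] p [547.1 306.5 167.6] rot [179.72  -0.38  71.24] F [-0.  -0.3  1.1] gap 85.1 grip 0.0
w12 [ 462  167   50   54 2205] [477.8 -10.6  36. ]
[[511.7, 30.8], [511.8, -30.0], [442.0, -48.4], [442.0, 16.0]]
[(60.8, -89.8), (72.3, -165.2), (64.4, 89.9), (71.2, 12.0)]
w13 [228 148  43  24 953] [553.7 331.4  36. ]
[[537.9, 348.5], [575.1, 335.9], [568.4, 314.9], [530.3, 327.8]]
[(39.3, -18.7), (22.0, -107.8), (40.2, 161.3), (22.0, 69.9)]
```

Emit:
{"op": "apply_moves", "data": {"targets": [[-1, -1.5, 45, 0, 0, 0, 0], [-1, 0, 45, 0, 0, 0, 0], [0, 0, 40, 0, 0, 0, 0], [0, 0, 24, 0, 0, 0, 0], [0, 0, 0, 0, 0, 0, 0], [0, 0, 0, 0, 0, 0, 0]]}}

```text
time: 23.32
tool_pos: [545.8, 305.8, 13.6]
tcp_rot: [179.8, -0.5, 71.2]
ft_force: [0.8, 0.4, -0.1]
finger_gap: 85.2
grip_force: 0.0
```

```bash
python3 -c "
from h import *
log()"
```

```text
t 23.325 q [24.44 22.26 91.73  0.24 65.52 43.11] p [545.8 305.8  13.6] rot [179.8   -0.49  71.23] F [ 0.8  0.4 -0.1] gap 85.2 grip 0.0
```

Lower by 6 mm more, then grip gently at first and firmly after.

Emit:
{"op": "apply_moves", "data": {"targets": [[0, 0, 6, 0, 0, 0, 0], [0, 0, 0, 0, 0, 0, 0.3], [0, 0, 0, 0, 0, 0, 0.5], [0, 0, 0, 0, 0, 0, 0.7], [0, 0, 0, 0, 0, 0, 0.7], [0, 0, 0, 0, 0, 0, 0.7]], "force": 60}}

```text
time: 24.08
tool_pos: [544.2, 305.2, 5.1]
tcp_rot: [180.0, -0.4, 71.2]
ft_force: [-0.4, -0.4, 5.4]
finger_gap: 53.3
grip_force: 64.7
```

```bash
python3 -c "
from h import *
log()"
```

```text
t 24.075 q [24.43 22.88 91.94  0.28 64.89 43.08] p [544.2 305.2   5.1] rot [179.96  -0.38  71.23] F [-0.4 -0.4  5.4] gap 53.3 grip 64.7
```

Emit:
{"op": "apply_moves", "data": {"targets": [[0, 0, -30, 0, 0, 0, 0.7], [0, 0, -45, 0, 0, 0, 0.7], [0, 0, -50, 0, 0, 0, 0.7], [0, 0, -50, 0, 0, 0, 0.7], [0, 0, -50, 0, 0, 0, 0.7], [0, 0, 0, 0, 0.15, 0, 0.7], [0, 0, 0, 0, 0.15, 0, 0.7], [0, 0, 0, 0, 0.15, 0, 0.7], [0, 0, 0, 0, 0.15, 0, 0.7], [0, 0, 0, 0, 0.15, 0, 0.7], [0, 0, 0, 0, 0.15, 0, 0.7], [0, 0, 0, 0, 0.15, 0, 0.7], [0, 0, 0, 0, 0.15, 0, 0.7], [0, 0, 0, 0, 0.15, 0, 0.7], [0, 0, 0, 0, 0.15, 0, 0.7], [0, 0, 0, 0, 0.07, 0, 0.7], [0, 0, 0, 0, 0, 0, 0.7], [0, 0, 0, 0, 0, 0, 0.7]], "force": 70}}

```text
time: 26.32
tool_pos: [543.6, 303.8, 229.5]
tcp_rot: [3.4, -89.8, -112.1]
ft_force: [0.4, 0.2, -2.6]
finger_gap: 52.7
grip_force: 75.3
```

```bash
cat > st.py <<'E'
from h import *
log(); s=sensors.sense();Rm=R.from_euler("xyz",s["tcp_rot"],degrees=True)
T=tool(71.3);print("err rotvec tool (rad)",(Rm.inv()*T).as_rotvec().round(4))
tgt=np.array([477,-12,0])+12.9*np.array([.3206,.947,0])+[0,0,135]
print("d tool",Rm.inv().apply(tgt-s["tool_pos"]).round(1))
E
python3 st.py
```

```text
t 26.325 q [-12.44  14.63 122.42  94.76  85.84 -47.24] p [543.6 303.8 229.5] rot [   3.4   -89.81 -112.15] F [ 0.4  0.2 -2.6] gap 52.7 grip 75.3
err rotvec tool (rad) [ 0.0009 -0.0033  0.0002]
d tool [ -93.4   38.5 -307.9]
```

Emit:
{"op": "apply_moves", "data": {"targets": [[-4, 3.8, -31, 0, 0, 0, 0.7], [-4, 3.8, -31, 0, 0, 0, 0.7], [-4, 3.8, -31, 0, 0, 0, 0.7], [-4, 3.8, -31, 0, 0, 0, 0.7], [-4, 3.8, -31, 0, 0, 0, 0.7], [-4, 3.8, -31, 0, 0, 0, 0.7], [-4, 3.8, -31, 0, 0, 0, 0.7], [-4, 3.8, -31, 0, 0, 0, 0.7], [-4, 3.8, -31, 0, 0, 0, 0.7], [-4, 3.8, -29, 0, 0, 0, 0.7], [-20, 0, 0, 0, 0, 0, 0.7], [-20, 0, 0, 0, 0, 0, 0.7], [0, 0, 0, 0, 0, 0, 0.7], [0, 0, 0, 0, 0, 0, 0.7]]}}

```text
time: 28.08
tool_pos: [480.9, -0.0, 148.9]
tcp_rot: [24.4, -89.8, -133.2]
ft_force: [-0.9, 0.0, -1.5]
finger_gap: 52.8
grip_force: 75.5
```

```bash
python3 st.py; python3 - <<'E'
from h import *
ims=[]
for n in("scene","side"):
    im=optics.snapshot(n);cv2.imwrite(f"pics/{n}9_raw.png",im[:,:,::-1]);c=optics.get_calibration(n)
    u=proj(c,[477,-12,60])[0].astype(int);x,y=u;print(n,(x-40,y-70))
    ims.append(cv2.resize(im[y-70:y+50,x-40:x+40],None,fx=5,fy=5,interpolation=cv2.INTER_CUBIC))
cv2.imwrite("pics/hover.png",np.hstack(ims)[:,:,::-1])
E
```

```text
t 28.075 q [-49.39  34.41 107.8   65.03 108.38 -56.35] p [480.9  -0.  148.9] rot [  24.43  -89.76 -133.17] F [-0.9  0.  -1.5] gap 52.8 grip 75.5
err rotvec tool (rad) [ 0.0007 -0.0038  0.0017]
d tool [-13.9   0.1   0.3]
scene (np.int64(200), np.int64(88))
side (np.int64(233), np.int64(140))
```

View pics/hover.png

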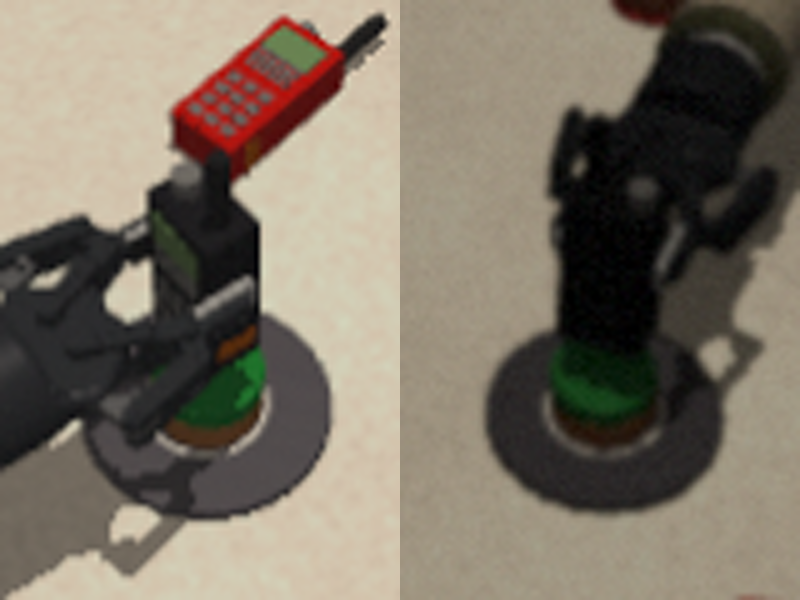

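The hover shows the radio upright above the green disc. In the side half the foot spans x 560–657 at y about 345, the pad 551–656 and the plate 487–720. I compare this with the projected model.

```bash
python3 - <<'E'
from h import *
zh=np.array([0,0,1.]);xh=-np.array([.3206,.947,0]);yh=np.array([.947,-.3206,0])
t=np.linspace(0,6.28,200)
for n,o,k in(("scene",(200,88),0),("side",(233,140),400)):
    c=optics.get_calibration(n)
    f=lambda P:(proj(c,P)-o)*5+[k+2,2]
    for z in(83,87):
        b=[np.array([477,-12,z+h])+xh*a*18+yh*s*27 for h in(0,112) for a in(-1,1) for s in(-1,1)]
        print(n,z,"box corners",f(b).round(0).tolist())
    for nm,rr,z in(("pad",33,48),("plate",75,10)):
        P=f(np.c_[477+rr*np.cos(t),-12+rr*np.sin(t),0*t+z]);print("  ",nm,P.min(0).round(),P.max(0).round())
E
```

```text
scene 83 box corners [[202.0, 284.0], [260.0, 347.0], [150.0, 316.0], [208.0, 380.0], [198.0, 155.0], [261.0, 222.0], [141.0, 189.0], [204.0, 256.0]]
scene 87 box corners [[202.0, 280.0], [260.0, 343.0], [150.0, 312.0], [208.0, 376.0], [197.0, 150.0], [261.0, 217.0], [140.0, 184.0], [203.0, 251.0]]
   pad [148. 319.] [264. 415.]
   plate [ 80. 299.] [335. 514.]
side 83 box corners [[637.0, 363.0], [552.0, 334.0], [659.0, 321.0], [575.0, 293.0], [649.0, 228.0], [558.0, 199.0], [673.0, 186.0], [583.0, 158.0]]
side 87 box corners [[637.0, 359.0], [552.0, 330.0], [659.0, 317.0], [576.0, 289.0], [650.0, 223.0], [558.0, 194.0], [673.0, 181.0], [583.0, 153.0]]
   pad [548. 326.] [657. 408.]
   plate [479. 316.] [721. 504.]
```

Radio and stack agree with the model to within about 1 mm. I lower it.

Emit:
{"op": "apply_moves", "data": {"targets": [[-14, 0, 0, 0, -0.003, 0, 0.7], [-10, 0, 0, 0, 0, 0, 0.7], [-4, 0, 0, 0, 0, 0, 0.7], [0, 0, 0, 0, 0, 0, 0.7], [0, 0, 0, 0, 0, 0, 0.7]]}}

```text
time: 28.8
tool_pos: [480.5, 0.4, 119.9]
tcp_rot: [-1.1, -89.9, -107.6]
ft_force: [-0.3, -0.2, -2.1]
finger_gap: 52.6
grip_force: 75.5
```

```bash
python3 st.py
```

```text
t 28.8 q [-49.4   38.52 106.31  64.24 107.19 -58.74] p [4.805e+02 4.000e-01 1.199e+02] rot [  -1.14  -89.86 -107.63] F [-0.3 -0.2 -2.1] gap 52.6 grip 75.5
err rotvec tool (rad) [ 0.0011 -0.0024 -0.    ]
d tool [15.1  0.7  0.1]
```

Emit:
{"op": "apply_moves", "data": {"targets": [[-1.5, 0.5, 0, 0, 0, 0, 0.7], [-1.5, 0, 0, 0, 0, 0, 0.7], [0, 0, 0, 0, 0, 0, 0.7]]}}

```text
time: 29.18
tool_pos: [480.9, 0.3, 116.8]
tcp_rot: [-0.7, -89.9, -108.0]
ft_force: [0.8, -0.3, -2.3]
finger_gap: 52.7
grip_force: 75.5
```

Emit:
{"op": "apply_moves", "data": {"targets": [[-1, 0, 0, 0, 0, 0, 0.7], [-1, 0, 0, 0, 0, 0, 0.7], [0, 0, 0, 0, 0, 0, 0.7]]}}

```text
time: 29.55
tool_pos: [480.9, 0.3, 114.8]
tcp_rot: [-4.8, -89.9, -103.9]
ft_force: [-0.2, -0.2, -2.2]
finger_gap: 53.1
grip_force: 75.5
```

Emit:
{"op": "apply_moves", "data": {"targets": [[-1, 0, 0, 0, 0, 0, 0.7], [-0.5, 0, 0, 0, 0, 0, 0.7], [0, 0, 0, 0, 0, 0, 0.7]]}}

```text
time: 29.92
tool_pos: [480.9, 0.1, 113.7]
tcp_rot: [6.3, -89.8, -115.1]
ft_force: [-1.3, -0.8, 1.3]
finger_gap: 53.3
grip_force: 75.5
```

Emit:
{"op": "apply_moves", "data": {"targets": [[-1, 0, 0, 0, 0, 0, 0.7], [0, 0, 0, 0, 0, 0, 0.7]]}}

```text
time: 30.18
tool_pos: [480.9, 0.1, 113.6]
tcp_rot: [9.7, -89.7, -118.5]
ft_force: [-0.9, -1.2, 7.9]
finger_gap: 53.1
grip_force: 75.5
```

Contact is made. I back off slightly, release gradually and retreat straight back.

Emit:
{"op": "apply_moves", "data": {"targets": [[0.8, 0, 0, 0, 0, 0, 0.7], [0, 0, 0, 0, 0, 0, 0.36], [0, 0, 0, 0, 0, 0, 0.28], [0, 0, 0, 0, 0, 0, 0.15], [0, 0, 0, 0, 0, 0, 0], [0, 0, 0, 0, 0, 0, 0], [0, 0, -10, 0, 0, 0, 0], [0, 0, -25, 0, 0, 0, 0], [0, 0, -40, 0, 0, 0, 0], [0, 0, -40, 0, 0, 0, 0], [0, 0, 0, 0, 0, 0, 0], [0, 0, 0, 0, 0, 0, 0]], "force": 20}}

```text
time: 31.68
tool_pos: [443.8, -108.7, 112.8]
tcp_rot: [-8.4, -89.9, -100.5]
ft_force: [0.0, 0.6, -0.4]
finger_gap: 85.6
grip_force: 0.0
```

```bash
python3 - <<'E'
from h import *
log()
o={"scene":(200,88),"side":(233,140)}
for n in o:
    im=optics.snapshot(n);b=cv2.imread(f"pics/{n}9_raw.png")
    x,y=o[n];u=cv2.resize(im[y:y+120,x:x+80][:,:,::-1],None,fx=5,fy=5,interpolation=cv2.INTER_CUBIC);cv2.imwrite(f"pics/{n}f.png",u)
    g=u.astype(int); # numeric check: dark body extents per row
    for yy in range(150,420,30):
        d=np.where(g[yy].max(1)<62)[0]; gr=np.where((g[yy,:,1]>1.6*g[yy,:,2])&(g[yy,:,1]>1.4*g[yy,:,0]))[0]
        print(n,yy,(d.min(),d.max()) if len(d) else None,(gr.min(),gr.max()) if len(gr) else None)
c=optics.get_calibration("wrist");im=optics.snapshot("wrist");cv2.imwrite("pics/wf_raw.png",im[:,:,::-1])
zh=np.array([0,0,1.]);xh=-np.array([.3206,.947,0]);yh=np.array([.947,-.3206,0])
b=[np.array([477,-12,48+h])+xh*18+yh*s*27 for h in(0,112) for s in(-1,1)]
print("pred face corners",proj(c,b).round(0).tolist())
r_=im.astype(int)
m=(r_[:,:,1]>r_[:,:,0]*1.2)&(r_[:,:,1]>r_[:,:,2]*1.2)&(r_[:,:,1]>50);k,l,s,ce=cv2.connectedComponentsWithStats(m.astype(np.uint8));print([ (s[i].tolist(),ce[i].round(1).tolist()) for i in range(1,k) if s[i][4]>60])
E
```

```text
t 31.675 q [-59.56  44.38  96.84  56.19 114.25 -58.62] p [ 443.8 -108.7  112.8] rot [  -8.35  -89.86 -100.45] F [ 0.   0.6 -0.4] gap 85.6 grip 0.0
scene 150 None None
scene 180 None None
scene 210 (np.int64(208), np.int64(228)) None
scene 240 (np.int64(153), np.int64(232)) None
scene 270 (np.int64(156), np.int64(257)) None
scene 300 (np.int64(158), np.int64(258)) None
scene 330 (np.int64(155), np.int64(260)) None
scene 360 (np.int64(157), np.int64(258)) (np.int64(154), np.int64(263))
scene 390 (np.int64(151), np.int64(246)) (np.int64(155), np.int64(260))
side 150 (np.int64(209), np.int64(399)) None
side 180 (np.int64(183), np.int64(385)) None
side 210 (np.int64(182), np.int64(360)) None
side 240 (np.int64(166), np.int64(263)) None
side 270 (np.int64(162), np.int64(261)) (np.int64(189), np.int64(220))
side 300 (np.int64(159), np.int64(257)) (np.int64(207), np.int64(245))
side 330 (np.int64(155), np.int64(256)) (np.int64(196), np.int64(208))
side 360 (np.int64(109), np.int64(293)) (np.int64(194), np.int64(195))
side 390 (np.int64(92), np.int64(312)) (np.int64(155), np.int64(255))
pred face corners [[223.0, 271.0], [285.0, 271.0], [218.0, 141.0], [289.0, 141.0]]
[([230, 153, 51, 28, 1377], [255.0, 166.5]), ([134, 201, 25, 5, 91], [145.8, 202.9]), ([220, 254, 70, 41, 1632], [254.2, 278.7])]
```

```bash
python3 -c "
from h import *
print(r.hand_in())"
```

```text
the job is handed in; nothing more can be done
None
```

The job is handed in at about 32 s: the wooden disc is on the plate, the green disc is on top of it, and the black radio stands upright in the middle, all centred to within about 1 mm by the cameras, and none of the bystanders were touched.

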